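# Pass the cross rail through the face frame and hold it for gluing

### The job

The dark wooden cross rail hanging in the two hooks of the drying rack is to be glued across the back of the cabinet's face frame, but it is longer than the mouth: lift it up off the hooks and tilt it endways through the mouth without banging it or yourself on the cabinet. Inside, level it on edge below the pencil marks, straight across the middle of the mouth with both ends tucked under the frame, and finish while holding it there in the gripper, still and about a finger's breadth below the frame, the rail touching nothing else, so that I can brush on the glue. Leave the glue bottle and the tape measure where they stand.

Things in the scene. Friction and masses are not known exactly. Their poses are not given: they have to be found in the camera images.
- rail: Dark brown wooden cross rail, a loose straight bar 270 mm long (its y), 18 mm thick (its x) and 28 mm tall (its z), about 0.11 kg. Origin at the centre of its underside. It hangs on edge, level, in the two hooks, its middle near the middle of the rack; both ends are alike.
- end_a (a point): Middle of the top edge of the rail's +y end: 135 mm along +y and 28 mm above the rail's origin.
- end_b (a point): Middle of the top edge of the rail's -y end: 135 mm along -y and 28 mm above the rail's origin.
- rack: Fixed drying rack, foot 130 x 250 mm. Two posts 208 mm tall, 170 mm apart along y, centred 85 mm behind (+x) the rail, crosspiece behind them. Each carries a 7 mm wire hook reaching forward (-x) to a U seat, open upward, at y = -85 and +85 mm, whose sides rise up to 28 mm above the seat: the rail in them comes free lifted straight up by over 30 mm. Origin on the bench below the seats' middle.
- hooks (a point): Midway between the two hook seats, at the height where the underside of the hanging rail rests: 150 mm above the bench.
- cabinet: Fixed cabinet on its back, 250 x 336 mm (x by y), 180 mm high; the face frame on top is 15 mm thick. Mouth 170 mm (x) by 240 mm (y), centred. Inside 220 mm (x) by 306 mm (y), empty, 156 mm deep below the frame. Pencil lines on the frame at both y ends of the mouth, 9 mm either side of its middle. Hinges on the +y stile stand 7 mm proud. Origin at the centre of its underside, z up.
- mouth (a point): Centre of the mouth in the plane of the frame's underside, 165 mm above the bench; same axes as the cabinet: y along the mouth's long side, z up. The frame's upper face is 15 mm above it. Left of the cabinet a tall dehumidifier (over 0.5 m) stands beyond x = 0.55, y = 0.32: keep the arm clear of it.
- glue_bottle: Yellow glue bottle with an orange tip, 42 x 62 x 174 mm, standing behind the work, between rack and cabinet; leave it alone. Origin at the centre of its underside.
- tape_measure: Yellow tape measure, 40 x 95 x 72 mm, standing on the bench in front; leave it alone. Origin at the centre of its underside.

How it is judged:
On the way, in this order (a step that is already met when the one before it is completed fails the run):
1. the rail has been lifted up off both hooks and touches the rack no more (z of rail in the frame of hooks above 0.03 m and contact force between rail and rack below 0.1 N and contact force between rail and the fingers above 1 N), for 0.1 s.
2. the rail is tilted through the mouth: one end below the frame, the other still above it (((z of end_a in the frame of mouth below -0.003 m and z of end_b in the frame of mouth above 0.02 m and horizontal distance between rail and mouth below 0.14 m) or (z of end_b in the frame of mouth below -0.003 m and z of end_a in the frame of mouth above 0.02 m and horizontal distance between rail and mouth below 0.14 m))), for 0.1 s.
At the end, for the whole second after the job is handed in: The gripper holds the rail still inside the cabinet, touching nothing else: on edge, level and square to the mouth within 5 degrees, within 20 mm of the pencil marks' middle, both ends at least 3 mm under the frame, top edge 3 to 45 mm below the frame's underside (z of end_a in the frame of mouth between -0.045 and -0.003 m and z of end_b in the frame of mouth between -0.045 and -0.003 m and ((y of end_a in the frame of mouth above 0.123 m and y of end_b in the frame of mouth below -0.123 m) or (y of end_b in the frame of mouth above 0.123 m and y of end_a in the frame of mouth below -0.123 m)) and x of rail in the frame of mouth between -0.02 and 0.02 m and angle between the y axis of rail and the y axis of mouth, either way round below 0.09 rad and angle between rail's own z axis and vertical below 0.2 rad and contact force between rail and the fingers above 1 N and contact force between rail and cabinet below 0.1 N and linear speed of rail below 0.02 m/s and angular speed of rail below 0.15 rad/s); the arm keeps its last pose, push and grip.
It fails at once if the rail is banged or forced against the cabinet (over 25 N) (contact force between rail and cabinet above 25 N).
It fails at once if the arm or gripper is banged or pushed against the cabinet (over 25 N) (contact force between any of the arm, the fingers and cabinet above 25 N).
It fails at once if the glue bottle or the tape measure is shifted by more than 30 mm (distance of any of glue_bottle, tape_measure from where it was at the start of the episode above 0.03 m).
It also fails if it takes over 51 s, if anything falls off the work surface, if the arm or the gripper's body presses on something with over 40 N, if the wrist force passes 120 N, or if a joint passes its speed limit or range.

### The arm

A 6-joint arm with a two-finger parallel gripper is mounted at the origin on a cart in front of the work surface, level with it; the furniture and walls round the work are solid. World frame = base frame: x ahead of the robot, y to its left, z up, the work surface at z = 0. Lengths are in m, angles in rad, forces in N, time in s.
With the tool pointing down it reaches from about 0.4 to 0.825 m from the base axis. Payload 7 kg.
Tool frame: the origin (TCP) lies on the centre line of the jaws, within the pads' length; the fingertips stand 22 mm ahead of it and the grasp point (between the pads) lies 3 mm ahead of it (arm.tcp_to_tips is the distance from the TCP to the fingertips, in m); z points along the fingers, y is the line along which they close (so a half turn about z gives the same grasp; the last joint's range is limited). The gripper opens to 88 mm and grips with 3 to 60 N. Pads are 19 mm wide; open, the fingers measure 130 mm over their backs; the gripper's body (78 mm by 193 mm) begins 47 mm behind the grasp point.
Start: joints at [1.616, 0.359, 0.012, 0, -1.224, -0.288], TCP at [0.162, 0.655, 0.249] pointing down, gripper open.
Joint ranges: [-3.07, 3.07], [-1.43, 2.12], [-1.02, 1.25], [-3.03, 1.67], [-3.05, -0], [-3.03, 3.03]. Speed limits (rad/s): [2.39, 2.39, 3.01, 3.14, 3.14, 3.14].

### API

Orientations are given as [roll, pitch, yaw] about the fixed x, y, z axes, in that order (R = Rz(yaw) Ry(pitch) Rx(roll)).
In Python, from station import arm gives the robot as it stands.
- The arm moves only by the tool jog_arm, never from a script. Its argument "targets" is a list of rows, each an object of numbers: "dx", "dy", "dz": the shift along the tool's x, y, z in mm; "rx", "ry", "rz": the turn, a rotation vector about the tool's x, y, z in rad; "gripper": the closure, from 0 (fully open) to 1 (shut). In form: [{"dx": .., "dy": .., "dz": .., "rx": .., "ry": .., "rz": .., "gripper": ..}, ...]. A call has exactly 8 rows; each row is the pose to reach, as a shift and turn from the pose commanded when the call began, along the tool's axes at that moment; what a row does not reach only later rows make up. A row lasts 1/12 s, in which the tool goes at most 41.7 mm and 7.16 degrees, less where a joint would pass 70% of its speed; a pose out of reach is approached as far as the arm can. A call with a gripper value outside its range is refused whole. The fingers move at their own pace and stop on an object; "force" is the grip in N (left out, the last holds). Time passes only in rows, so rows that repeat a pose let the fingers close, or fill a call up. It gives the time, the measured TCP pose, the force, the opening and the grip force at its end, in the units of the state.
- arm.get_state(): the state, without advancing time (a new reading comes with each control period).
- arm.grab_frame(name): name is "scene" or "top"; returns a dict with "frame" (420x560x3 uint8, red, green, blue), "z_map" (420x560 float32, m along the optical axis (not along the pixel's ray), 0 where there is no reading), "fx", "fy", "cx", "cy" (pixels), "view" (4x4, takes a point from world to camera coordinates). Camera axes: x right, y down, z forward; pixel columns grow to the right and rows downward; lengths in m; the calibration is good to about 2 mm. A picture is of the moment at which its call begins.
- arm.job_done(): hands the job in; it is judged then, once.
The state is a dict: "t": time; "q": joint angles; "qd": joint speeds; "joint_efforts": joint torques, N m; "eef_pos": TCP position; "ee_rot": TCP orientation; "force": force on the tool from outside, world axes, zero at the start; "moment": the same for the moment, N m; "width": finger opening in m; "gripper_force": force on a finger pad.
Only numpy, scipy, OpenCV 4.12 (cv2) and the standard library are available. Lean on these libraries where they do the work, as an engineer would, in place of code of your own. Each camera call takes 0.05 s, during which the arm holds its last target. There are 200 camera calls.

## Working session

There is one attempt and no reset: what is moved stays moved. The work goes in short steps, Python scripts to look and compute and a tool call to move; the robot and the scene stay as the last step left them, time stands still between calls to the robot, and variables do not carry over. Pictures are saved under pics/ and viewed, at most 10 in all, crops included, and the job is handed in when it is done.

Besides the shell and the picture viewer there is one more tool, called in YAML: its name, and indented under it one key for each argument. jog_arm: Moves the arm, as the interface text tells. Its arguments: {"type":"object","properties":{"targets":{"type":"array","items":{"type":"object","properties":{"dx":{"type":"number"},"dy":{"type":"number"},"dz":{"type":"number"},"rx":{"type":"number"},"ry":{"type":"number"},"rz":{"type":"number"},"gripper":{"type":"number"}}}},"force":{"type":"number"}},"required":["targets"]}

```bash
ls; mkdir -p pics
cat > h.py <<'E'
import numpy as np, cv2
from station import arm
def cloud(f):
    z=f["z_map"]; v,u=np.mgrid[:z.shape[0],:z.shape[1]]
    c=np.stack([(u-f["cx"])/f["fx"]*z,(v-f["cy"])/f["fy"]*z,z,np.ones_like(z)],-1)
    w=c@np.linalg.inv(f["view"]).T
    w[z==0]=np.nan
    return w[...,:3]
E
python3 - <<'E'
from h import *
for n in ("scene","top"):
    f=arm.grab_frame(n); np.savez(f"{n}0.npz",**f)
    cv2.imwrite(f"pics/{n}0.png",f["frame"][...,::-1])
    print(n,np.linalg.inv(f["view"]).round(3).tolist(),f["fx"])
print(arm.get_state())
E
```

```text
pics
scene [[0.612, -0.594, 0.522, -0.023], [-0.791, -0.449, 0.416, -0.722], [-0.012, -0.667, -0.745, 1.007], [0.0, 0.0, 0.0, 1.0]] 529.0680704699123
top [[0.008, -0.985, 0.174, 0.354], [-1.0, -0.008, -0.0, -0.228], [0.001, -0.174, -0.985, 1.359], [0.0, 0.0, 0.0, 1.0]] 434.42454512583345
{'t': 0.1, 'q': array([ 1.61609840e+00,  3.59280796e-01,  1.11693035e-02, -2.82121458e-04,
       -1.22413140e+00, -2.88078064e-01]), 'qd': array([ 0.00104261, -0.00236042,  0.00348862,  0.00142913, -0.00035441,
       -0.00128263]), 'joint_efforts': array([-2.02723684e-03, -5.84166169e+01,  2.93750900e+01,  7.01558590e+00,
        1.01272931e-02, -4.95669417e-05]), 'eef_pos': array([0.16221828, 0.65480043, 0.24775161]), 'ee_rot': array([ 3.14013034e+00, -1.56716460e-04, -2.42871925e-01]), 'force': array([-0.71122251,  0.58406433, -0.08810993]), 'moment': array([0.00457906, 0.05882632, 0.0422071 ]), 'gripper_force': 0.0, 'width': 0.08787154069703203}
```

View pics/scene0.png

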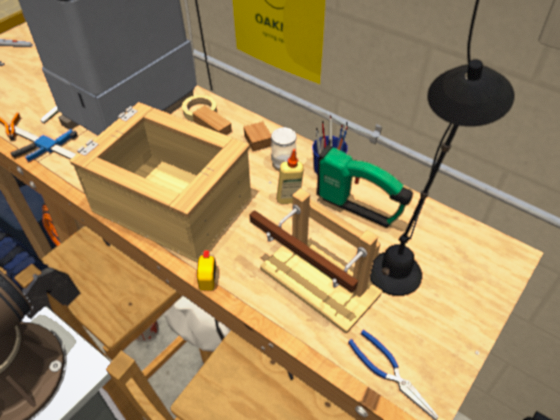

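View pics/top0.png

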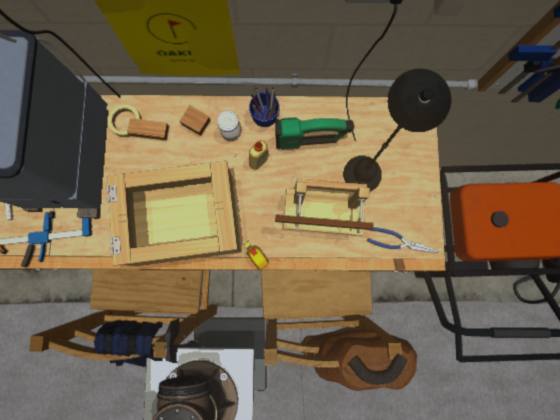

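The scene view shows the cabinet left and the rack right. The rail spans (277,218)–(372,226) in the top view, the bottle is at (258,155) and the tape at (257,257). Next I measure them.

Run:
```python
from h import *
for n in ("scene","top"):
    f=dict(np.load(n+"0.npz")); w=cloud(f); im=f["frame"]; x,y,z=np.moveaxis(w,-1,0)
    hsv=cv2.cvtColor(im,cv2.COLOR_RGB2HSV)
    m=(z>.165)&(z<.195)&(y<-.15)&(y>-.6)&(x>.3)&(x<.65)&(hsv[...,2]<130)&(hsv[...,1]>110)
    k,l,st,_=cv2.connectedComponentsWithStats(m.astype(np.uint8)); b=1+st[1:,4].argmax(); m=l==b
    p=w[m]
    (c,s,a)=cv2.minAreaRect((p[:,:2]*1000).astype(np.float32)); print(n,"rail",m.sum(),c,s,a,"z",np.percentile(p[:,2],[5,50,95]))
    vx=cv2.fitLine((p[:,:2]).astype(np.float32),cv2.DIST_L2,0,.01,.01).ravel(); print(" dir",np.degrees(np.arctan2(vx[1],vx[0])))
    m=(z>.172)&(z<.189)&(y<.33)&(y>-.2)&(x>.25)&(x<.75)
    k,l,st,_=cv2.connectedComponentsWithStats(m.astype(np.uint8)); b=1+st[1:,4].argmax(); m=l==b
    p=w[m]; print(" cab",m.sum(),cv2.minAreaRect((p[:,:2]*1000).astype(np.float32)),np.median(p[:,2]))
    cs,h=cv2.findContours(m.astype(np.uint8),cv2.RETR_CCOMP,cv2.CHAIN_APPROX_NONE)
    i=[i for i in range(len(cs)) if h[0,i,3]>=0]; i=max(i,key=lambda i:len(cs[i])); q=cs[i][:,0]
    # project boundary px onto z=.18 by ray
    C=np.linalg.inv(f["view"]); d=np.c_[(q[:,0]-f["cx"])/f["fx"],(q[:,1]-f["cy"])/f["fy"],np.ones(len(q))]@C[:3,:3].T
    pt=C[:3,3]+d*((.18-C[2,3])/d[:,2])[:,None]; print(" mouth",cv2.minAreaRect((pt[:,:2]*1000).astype(np.float32)))
    ye=(hsv[...,0]>18)&(hsv[...,0]<32)&(hsv[...,1]>180)&(z>.03)&(z<.2)&(y>-.4)&(y<0)
    k,l,st,ce=cv2.connectedComponentsWithStats(ye.astype(np.uint8))
    for j in range(1,k):
        if st[j,4]>25: p=w[l==j]; print(" yellow",st[j,4],p.min(0).round(3),p.max(0).round(3))
```

```text
scene rail 814 (509.0360107421875, -359.3774719238281) (267.7124328613281, 19.004438400268555) 85.75682830810547 z [0.16631276 0.17653302 0.18033085]
 dir 84.95568
 cab 6189 ((534.291259765625, 62.62713623046875), (254.09906005859375, 340.7169494628906), 8.021465301513672) 0.18067580216119894
 mouth ((531.9723510742188, 59.495941162109375), (173.31640625, 239.69139099121094), 7.34018087387085)
 yellow 468 [ 0.383 -0.203  0.03 ] [ 0.443 -0.146  0.072]
top rail 620 (512.0936889648438, -355.72357177734375) (266.8071594238281, 17.83916664123535) 85.57643127441406 z [0.17194742 0.17822003 0.18200965]
 dir 85.5673
 cab 5782 ((536.3982543945312, 64.67800903320312), (250.8045654296875, 339.1796569824219), 7.9952778816223145) 0.1803396806997627
 mouth ((536.9114990234375, 62.67218780517578), (176.3849639892578, 244.0134735107422), 7.909207344055176)
 yellow 231 [ 0.387 -0.199  0.036] [ 0.45  -0.141  0.074]
```

```bash
cat > plan.py <<'E'
import numpy as np, sys
from scipy import ndimage
from scipy.sparse import coo_matrix
from scipy.sparse.csgraph import dijkstra
TOP=5
def rect(s0,s1,n0,n1,k=40):
    a=np.linspace(0,1,k)[:,None]; c=np.array([[s0,n0],[s1,n0],[s1,n1],[s0,n1],[s0,n0]],float)
    return np.vstack([c[i]+(c[i+1]-c[i])*a for i in range(4)])
def bd(P,b): # signed distance to box y0,y1,z0,z1
    dy=np.maximum(b[0]-P[...,0],P[...,0]-b[1]); dz=np.maximum(b[2]-P[...,1],P[...,1]-b[3])
    return np.hypot(np.maximum(dy,0),np.maximum(dz,0))+np.minimum(np.maximum(dy,dz),0)
OB=[(120,168,0,15),(-168,-120,0,15),(153,168,-156,15),(-168,-153,-156,15),(-168,168,-170,-156)]
def clear(y,z,th,g):
    c,s=np.cos(th),np.sin(th)
    tr=lambda R:np.stack([y[:,None]+R[:,0]*c-R[:,1]*s, z[:,None]+R[:,0]*s+R[:,1]*c],-1)
    A=tr(np.vstack([rect(-135-g,135-g,TOP-28,TOP),rect(-11,11,-19,47)]))
    B=tr(rect(-39,39,47,160))
    d=np.min([bd(A,b).min(1) for b in OB],0)
    return np.minimum(d, np.minimum(bd(B,(-168,168,-170,15)),bd(B,(120,168,0,22))).min(1))
if __name__=="__main__":
  for g in (0,30,50,60):
    Y=np.arange(-70,111,4.); Z=np.arange(-30,191,4.); T=np.radians(np.arange(0,41,2.)); F=(int(np.argmin(abs(Y-g))),int(np.argmin(abs(Z+18))),0)
    G=np.stack(np.meshgrid(Y,Z,T,indexing="ij"),-1)
    d=np.stack([np.stack([clear(G[:,j,k,0],G[:,j,k,1],T[k],g) for k in range(len(T))],-1) for j in range(len(Z))],1)
    d=np.minimum(d,14)
    best=None
    for t in np.arange(1,14,.5):
        l,_=ndimage.label(d>=t,np.ones((3,3,3)))
        if l[F] and (l[:,-1,:]==l[F]).any(): best=t
    print("g",g,"maximin clearance",best)
    if best is None: continue
    ok=d>=best; I=np.arange(d.size).reshape(d.shape); r=[];c=[];w=[]
    for o in np.ndindex(3,3,3):
        o=np.array(o)-1
        if tuple(o)<=(0,0,0): continue
        a=tuple(slice(max(0,-k),n-max(0,k)) for k,n in zip(o,d.shape)); b=tuple(slice(max(0,k),n+min(0,k)) for k,n in zip(o,d.shape))
        m=ok[a]&ok[b]; r.append(I[a][m]);c.append(I[b][m]); w.append(np.linalg.norm(o)*(1+20/(np.minimum(d[a],d[b])[m])))
    r,c,w=map(np.concatenate,(r,c,w)); S=coo_matrix((w,(r,c)),(d.size,)*2).tocsr()
    D,P=dijkstra(S,directed=False,indices=I[F],return_predecessors=True)
    st=I[:,-1,:].ravel(); n=st[np.argmin(D[st])]; path=[]
    while n>=0: path.append(n); n=P[n]
    for n in path: j=np.unravel_index(n,d.shape); print((int(Y[j[0]]),int(Z[j[1]]),int(round(np.degrees(T[j[2]]))),round(float(d[j]),1)),end=" ")
    print()
E
python3 plan.py
```

```text
g 0 maximin clearance None
g 30 maximin clearance 2.0
(46, 190, 24, 14.0) (46, 186, 24, 14.0) (46, 182, 24, 14.0) (46, 178, 24, 14.0) (46, 174, 24, 14.0) (46, 170, 24, 14.0) (46, 166, 24, 14.0) (46, 162, 24, 14.0) (46, 158, 24, 14.0) (46, 154, 24, 14.0) (46, 150, 24, 14.0) (46, 146, 24, 14.0) (46, 142, 24, 14.0) (46, 138, 24, 14.0) (46, 134, 24, 14.0) (46, 130, 24, 14.0) (46, 126, 24, 14.0) (46, 122, 24, 14.0) (46, 118, 24, 14.0) (46, 114, 24, 14.0) (46, 110, 24, 14.0) (46, 106, 24, 14.0) (46, 102, 24, 14.0) (46, 98, 24, 14.0) (46, 94, 24, 14.0) (46, 90, 24, 14.0) (46, 86, 24, 14.0) (46, 82, 24, 14.0) (46, 78, 24, 13.2) (46, 74, 24, 13.2) (46, 70, 24, 13.2) (46, 66, 24, 13.2) (46, 62, 24, 13.2) (46, 58, 24, 14.0) (46, 54, 24, 14.0) (42, 50, 24, 14.0) (38, 46, 24, 14.0) (34, 42, 24, 14.0) (30, 38, 24, 14.0) (26, 34, 24, 14.0) (22, 30, 24, 14.0) (18, 26, 24, 14.0) (14, 22, 24, 14.0) (14, 18, 24, 14.0) (14, 14, 24, 14.0) (14, 10, 24, 14.0) (14, 6, 24, 12.1) (10, 2, 24, 9.9) (10, -2, 24, 6.7) (10, -6, 22, 4.0) (10, -10, 20, 3.5) (10, -14, 18, 3.6) (10, -14, 16, 3.0) (14, -18, 14, 2.2) (1
[... 1791 characters left out ...]
 14.0) (54, 98, 36, 14.0) (54, 94, 36, 14.0) (50, 90, 34, 14.0) (50, 86, 34, 14.0) (50, 82, 34, 14.0) (50, 78, 34, 14.0) (50, 74, 34, 14.0) (50, 70, 34, 14.0) (50, 66, 34, 14.0) (50, 62, 34, 14.0) (50, 58, 34, 14.0) (50, 54, 34, 14.0) (50, 50, 34, 14.0) (50, 46, 34, 14.0) (50, 42, 34, 14.0) (50, 38, 34, 14.0) (50, 34, 34, 14.0) (50, 30, 34, 14.0) (46, 26, 32, 14.0) (42, 22, 30, 14.0) (38, 18, 28, 14.0) (38, 14, 28, 14.0) (34, 10, 28, 12.5) (34, 6, 26, 9.1) (34, 2, 24, 6.8) (34, -2, 22, 4.3) (38, -6, 20, 4.1) (38, -10, 18, 4.0) (42, -14, 16, 3.8) (42, -14, 14, 4.1) (42, -18, 12, 3.2) (46, -22, 10, 2.5) (46, -22, 8, 4.1) (50, -22, 6, 5.7) (50, -22, 4, 7.2) (54, -18, 2, 10.4) (58, -18, 0, 13.0)
```

```bash
cat > plan2.py <<'E'
from plan import *
import plan
def clear(y,z,th,g,ph):   # tool leaned to +y by ph relative to rail normal
    c,s=np.cos(th),np.sin(th); c2,s2=np.cos(th-ph),np.sin(th-ph)
    tr=lambda R,c,s:np.stack([y[:,None]+R[:,0]*c-R[:,1]*s, z[:,None]+R[:,0]*s+R[:,1]*c],-1)
    A=np.concatenate([tr(rect(-135-g,135-g,TOP-28,TOP),c,s),tr(rect(-11,11,-19,47),c2,s2)],1)
    B=tr(rect(-39,39,47,160,20),c2,s2)
    d=np.min([bd(A,b).min(1) for b in OB],0)
    return np.minimum(d, np.minimum(bd(B,(-168,168,-170,15)),bd(B,(120,168,0,22))).min(1))
def run(g,ph,show=False):
    Y=np.arange(g-36,g+13,2.); Z=np.arange(-34,41,2.); T=np.radians(np.arange(-2,31,1.)); F=(int(np.argmin(abs(Y-g))),int(np.argmin(abs(Z+18))),2)
    yy,zz=[a.ravel() for a in np.meshgrid(Y,Z,indexing="ij")]
    d=np.stack([clear(yy,zz,t,g,ph).reshape(len(Y),len(Z)) for t in T],-1); d=np.minimum(d,14)
    best=0
    for t in np.arange(1,14,.25):
        l,_=ndimage.label(d>=t,np.ones((3,3,3)))
        if l[F] and (l[:,-1,:]==l[F]).any(): best=t
    print("g",g,"ph",round(np.degrees(ph)),"best",best)
    if not show or not best: return
    ok=d>=best-.3; I=np.arange(d.size).reshape(d.shape); r=[];c=[];w=[]
    for o in np.ndindex(3,3,3):
        o=np.array(o)-1
        if tuple(o)<=(0,0,0): continue
        a=tuple(slice(max(0,-k),n-max(0,k)) for k,n in zip(o,d.shape)); b=tuple(slice(max(0,k),n+min(0,k)) for k,n in zip(o,d.shape))
        m=ok[a]&ok[b]; r.append(I[a][m]);c.append(I[b][m]); w.append(np.linalg.norm(o)*(1+20/(np.minimum(d[a],d[b])[m])))
    r,c,w=map(np.concatenate,(r,c,w)); S=coo_matrix((w,(r,c)),(d.size,)*2).tocsr()
    D,P=dijkstra(S,directed=False,indices=I[F],return_predecessors=True)
    st=I[:,-1,:].ravel(); n=st[np.argmin(D[st])]; path=[]
    while n>=0: path.append(n); n=P[n]
    for n in path: j=np.unravel_index(n,d.shape); print((int(Y[j[0]]),int(Z[j[1]]),int(round(np.degrees(T[j[2]]))),round(float(d[j]),1)),end=" ")
    print()
if __name__=="__main__":
    for g in (0,20,40,60,80):
        for ph in (0,6,12,18): run(g,np.radians(ph))
E
python3 plan2.py
```

```text
g 0 ph 0 best 2.0
g 0 ph 6 best 2.5
g 0 ph 12 best 2.5
g 0 ph 18 best 0
g 20 ph 0 best 2.5
g 20 ph 6 best 2.75
g 20 ph 12 best 3.0
g 20 ph 18 best 0
g 40 ph 0 best 2.75
g 40 ph 6 best 3.25
g 40 ph 12 best 4.25
g 40 ph 18 best 0
g 60 ph 0 best 3.0
g 60 ph 6 best 3.75
g 60 ph 12 best 4.5
g 60 ph 18 best 0
g 80 ph 0 best 3.5
g 80 ph 6 best 2.5
g 80 ph 12 best 0
g 80 ph 18 best 0
```

jog_arm:
  targets:
    - {"dz": -30}
    - {"dz": -60}
    - {"dz": -80}
    - {"dz": -80}
    - {"dz": -80}
    - {"dz": -80}
    - {"dz": -80}
    - {"dz": -80}
  force: 45

```text
invalid input at $.targets[0]: expected keys dx, dy, dz, rx, ry, rz, gripper
```

```bash
cat >> h.py <<'E'
from scipy.spatial.transform import Rotation as Ro
RAIL=(np.array([.5105,-.3575,.150]),np.radians(-4.5)); CAB=(np.array([.535,.0625,.165]),np.radians(7.9))
B=Ro.from_euler("z",-90,degrees=True)*Ro.from_euler("x",180,degrees=True)
def pose(fr,yg,zg,tilt,xg=0):  # grasp point in frame (mm), tilt deg about frame x
    R=Ro.from_euler("z",fr[1])*Ro.from_euler("x",tilt,degrees=True)*B
    p=fr[0]+Ro.from_euler("z",fr[1]).apply(np.array([xg,yg,zg])/1000)
    return p-R.apply([0,0,.003]),R
def now(): s=arm.get_state(); return s["eef_pos"],Ro.from_euler("xyz",s["ee_rot"])
def rel(P,start=None):
    p0,R0=start or now(); out=[]
    for p,R in P: out.append(np.r_[R0.inv().apply(p-p0)*1000,(R0.inv()*R).as_rotvec()])
    return out
def show(P,start=None):
    for r in rel(P,start): print(*r[:3].round(1),"|",*r[3:].round(3))
E
python3 - <<'E'
from h import *
p0,R0=now(); Rt=pose(RAIL,40,100,-8)[1]
show([(np.array(a),Rt) for a in ([.25,.5,.35],[.38,.36,.36],[.48,.2,.36],[.5,0,.36],[.5,-.2,.36])]+[pose(RAIL,40,120,-8),pose(RAIL,40,60,-8),pose(RAIL,40,23,-8)])
E
```

```text
122.4 129.3 -102.0 | -0.097 0.115 1.404
282.3 233.9 -111.9 | -0.097 0.115 1.404
417.8 365.2 -111.6 | -0.097 0.115 1.404
485.4 554.5 -111.4 | -0.097 0.115 1.404
533.5 748.6 -111.1 | -0.097 0.115 1.404
574.9 859.0 -23.9 | -0.097 0.115 1.404
574.9 858.9 36.1 | -0.097 0.115 1.404
574.9 858.9 73.1 | -0.097 0.115 1.404
```

jog_arm:
  targets:
    - {"dx": 20,"dy": 20,"dz": -25,"rx": 0,"ry": 0,"rz": 0,"gripper": 0}
    - {"dx": 40,"dy": 40,"dz": -50,"rx": 0,"ry": 0,"rz": 0.1,"gripper": 0}
    - {"dx": 62,"dy": 65,"dz": -75,"rx": -0.01,"ry": 0.01,"rz": 0.2,"gripper": 0}
    - {"dx": 90,"dy": 90,"dz": -95,"rx": -0.02,"ry": 0.02,"rz": 0.3,"gripper": 0}
    - {"dx": 120,"dy": 115,"dz": -105,"rx": -0.03,"ry": 0.03,"rz": 0.4,"gripper": 0}
    - {"dx": 150,"dy": 138,"dz": -110,"rx": -0.04,"ry": 0.04,"rz": 0.5,"gripper": 0}
    - {"dx": 180,"dy": 160,"dz": -112,"rx": -0.05,"ry": 0.05,"rz": 0.6,"gripper": 0}
    - {"dx": 210,"dy": 182,"dz": -112,"rx": -0.06,"ry": 0.06,"rz": 0.7,"gripper": 0}
  force: 45

```text
t: 0.77
eef_pos: [0.3231, 0.4265, 0.3614]
ee_rot: [3.107, -0.075, -0.946]
force: [2.2, -0.0, -0.6]
width: 0.0874
gripper_force: 0.0
```

```bash
cat > tr.py <<'E'
from h import *
Rt=pose(RAIL,40,100,-8)[1]
show([now()]+[(np.array(a),Rt) for a in ([.38,.36,.36],[.48,.2,.36],[.5,0,.36],[.5,-.2,.36])]+[pose(RAIL,40,120,-8),pose(RAIL,40,60,-8),pose(RAIL,40,23,-8)])
s=arm.get_state(); print(s["t"],s["q"].round(2),s["qd"].round(2),s["eef_pos"])
E
python3 tr.py
```

```text
0.0 0.0 0.0 | 0.0 0.0 0.0
86.9 -7.6 7.6 | -0.043 0.05 0.7
274.6 4.3 22.2 | -0.043 0.05 0.7
448.1 104.5 38.7 | -0.043 0.05 0.7
609.9 221.0 54.9 | -0.043 0.05 0.7
706.2 275.1 151.3 | -0.043 0.05 0.7
701.6 273.1 211.1 | -0.043 0.05 0.7
698.9 271.8 248.0 | -0.043 0.05 0.7
0.7667 [ 1.31  0.11 -0.08  0.04 -1.45 -0.7 ] [-0.67 -0.12 -0.2   0.07 -0.07 -0.55] [0.32306676 0.42649445 0.36135199]
```

jog_arm:
  targets:
    - {"dx": 35,"dy": -3,"dz": 3,"rx": -0.005,"ry": 0.005,"rz": 0.09,"gripper": 0.3}
    - {"dx": 72,"dy": -6,"dz": 6,"rx": -0.01,"ry": 0.01,"rz": 0.18,"gripper": 0.3}
    - {"dx": 110,"dy": -5,"dz": 10,"rx": -0.015,"ry": 0.015,"rz": 0.28,"gripper": 0.3}
    - {"dx": 150,"dy": -3,"dz": 13,"rx": -0.02,"ry": 0.02,"rz": 0.38,"gripper": 0.3}
    - {"dx": 190,"dy": 0,"dz": 16,"rx": -0.025,"ry": 0.03,"rz": 0.48,"gripper": 0.3}
    - {"dx": 230,"dy": 2,"dz": 19,"rx": -0.03,"ry": 0.035,"rz": 0.58,"gripper": 0.3}
    - {"dx": 268,"dy": 5,"dz": 22,"rx": -0.04,"ry": 0.045,"rz": 0.65,"gripper": 0.3}
    - {"dx": 303,"dy": 25,"dz": 25,"rx": -0.043,"ry": 0.05,"rz": 0.7,"gripper": 0.3}

```text
t: 1.43
eef_pos: [0.482, 0.1659, 0.3582]
ee_rot: [3.14, -0.143, -1.649]
force: [1.9, -0.1, -0.3]
width: 0.0615
gripper_force: 0.0
```

```bash
python3 tr.py
```

```text
0.0 0.0 0.0 | 0.0 0.0 0.0
-183.4 116.9 -28.0 | 0.002 -0.003 0.0
-33.3 4.7 -6.6 | 0.002 -0.003 0.0
162.5 -31.0 21.5 | 0.002 -0.003 0.0
359.9 -46.6 49.8 | 0.002 -0.003 0.0
462.1 -69.6 152.4 | 0.002 -0.003 0.0
453.6 -69.7 211.8 | 0.002 -0.003 0.0
448.3 -69.8 248.4 | 0.002 -0.003 0.0
1.4333 [ 0.79  0.07 -0.16  0.09 -1.45 -0.88] [-0.72 -0.29 -0.36  0.08  0.06  0.12] [0.48197895 0.165862   0.35817152]
```

jog_arm:
  targets:
    - {"dx": 38,"dy": -7,"dz": 5,"rx": 0,"ry": 0,"rz": 0,"gripper": 0.3}
    - {"dx": 78,"dy": -14,"dz": 10,"rx": 0,"ry": 0,"rz": 0,"gripper": 0.3}
    - {"dx": 118,"dy": -21,"dz": 15,"rx": 0,"ry": 0,"rz": 0,"gripper": 0.3}
    - {"dx": 158,"dy": -29,"dz": 20,"rx": 0,"ry": 0,"rz": 0,"gripper": 0.3}
    - {"dx": 198,"dy": -33,"dz": 26,"rx": 0,"ry": 0,"rz": 0,"gripper": 0.3}
    - {"dx": 238,"dy": -37,"dz": 32,"rx": 0,"ry": 0,"rz": 0,"gripper": 0.3}
    - {"dx": 278,"dy": -41,"dz": 38,"rx": 0,"ry": 0,"rz": 0,"gripper": 0.3}
    - {"dx": 310,"dy": -45,"dz": 43,"rx": 0,"ry": 0,"rz": 0,"gripper": 0.3}

```text
t: 2.1
eef_pos: [0.5011, -0.1509, 0.3601]
ee_rot: [3.141, -0.141, -1.645]
force: [0.0, 0.8, 0.4]
width: 0.0612
gripper_force: 0.0
```

```bash
python3 tr.py
```

```text
0.0 0.0 0.0 | 0.0 0.0 0.0
-495.5 159.0 -69.9 | 0.001 -0.001 0.004
-345.0 47.3 -48.7 | 0.001 -0.001 0.004
-149.0 12.4 -21.0 | 0.001 -0.001 0.004
48.5 -2.6 7.0 | 0.001 -0.001 0.004
151.0 -25.1 109.4 | 0.001 -0.001 0.004
142.6 -25.1 168.8 | 0.001 -0.001 0.004
137.4 -25.2 205.4 | 0.001 -0.001 0.004
2.1 [ 0.18  0.04 -0.21  0.14 -1.36 -0.29] [-0.8   0.16  0.14  0.04  0.13  0.77] [ 0.50110766 -0.15093623  0.36012424]
```

jog_arm:
  targets:
    - {"dx": 35,"dy": -6,"dz": 20,"rx": 0,"ry": 0,"rz": 0.003,"gripper": 0.3}
    - {"dx": 70,"dy": -12,"dz": 40,"rx": 0,"ry": 0,"rz": 0.003,"gripper": 0.3}
    - {"dx": 100,"dy": -18,"dz": 60,"rx": 0,"ry": 0,"rz": 0.003,"gripper": 0.3}
    - {"dx": 125,"dy": -22,"dz": 80,"rx": 0,"ry": 0,"rz": 0.003,"gripper": 0.3}
    - {"dx": 143,"dy": -25,"dz": 90,"rx": 0,"ry": 0,"rz": 0.003,"gripper": 0.3}
    - {"dx": 151,"dy": -25,"dz": 100,"rx": 0,"ry": 0,"rz": 0.003,"gripper": 0.3}
    - {"dx": 151,"dy": -25,"dz": 109,"rx": 0,"ry": 0,"rz": 0.003,"gripper": 0.3}
    - {"dx": 151,"dy": -25,"dz": 109,"rx": 0,"ry": 0,"rz": 0.003,"gripper": 0.3}

```text
t: 2.77
eef_pos: [0.5134, -0.3144, 0.271]
ee_rot: [3.138, -0.14, -1.649]
force: [0.2, -0.1, -0.4]
width: 0.061
gripper_force: 0.0
```

```bash
python3 tr.py
python3 - <<'E'
from h import *
f=arm.grab_frame("scene"); cv2.imwrite("pics/s1.png",cv2.resize(f["frame"][130:340,200:480,::-1],None,fx=2.5,fy=2.5))
E
```

```text
0.0 0.0 0.0 | 0.0 0.0 0.0
-643.1 186.3 -179.5 | 0.004 0.0 0.0
-492.9 74.1 -158.8 | 0.004 0.0 0.0
-297.0 38.4 -131.4 | 0.004 0.0 0.0
-99.5 22.7 -103.7 | 0.004 0.0 0.0
3.0 -0.5 -1.5 | 0.004 0.0 0.0
-5.4 -0.7 57.9 | 0.004 0.0 0.0
-10.5 -0.9 94.5 | 0.004 0.0 0.0
2.7667 [-0.14  0.2  -0.23  0.15 -1.14 -0.  ] [ 0.03 -0.03  0.03  0.01 -0.04  0.  ] [ 0.51338681 -0.31442544  0.27103965]
```

View pics/s1.png

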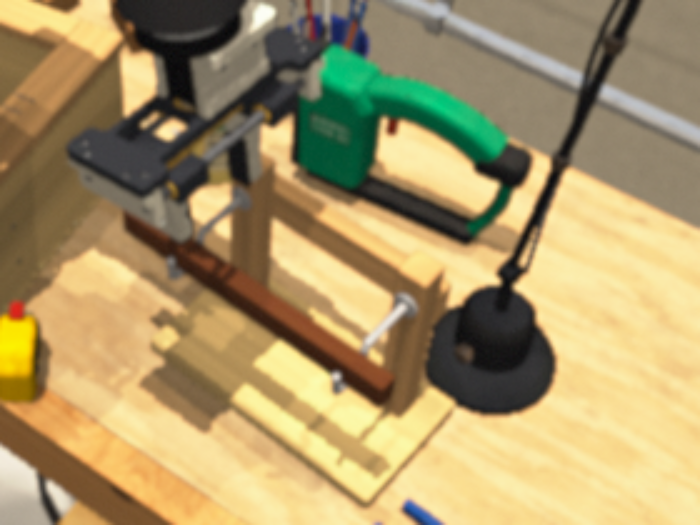

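The gripper hovers above the rail's left part (rail from (130,220) to (390,390) in the crop), closing axis across the rail. Next I descend and grip.

jog_arm:
  targets:
    - {"dx": 0,"dy": 0,"dz": 20,"rx": 0,"ry": 0,"rz": 0,"gripper": 0.3}
    - {"dx": -3,"dy": 0,"dz": 38,"rx": 0.004,"ry": 0,"rz": 0,"gripper": 0.3}
    - {"dx": -6,"dy": 0,"dz": 56,"rx": 0.004,"ry": 0,"rz": 0,"gripper": 0.3}
    - {"dx": -8,"dy": -1,"dz": 72,"rx": 0.004,"ry": 0,"rz": 0,"gripper": 0.3}
    - {"dx": -9,"dy": -1,"dz": 84,"rx": 0.004,"ry": 0,"rz": 0,"gripper": 0.3}
    - {"dx": -10,"dy": -1,"dz": 91,"rx": 0.004,"ry": 0,"rz": 0,"gripper": 0.3}
    - {"dx": -10.5,"dy": -1,"dz": 94,"rx": 0.004,"ry": 0,"rz": 0,"gripper": 0.3}
    - {"dx": -10.5,"dy": -1,"dz": 94,"rx": 0.004,"ry": 0,"rz": 0,"gripper": 0.3}

```text
t: 3.48
eef_pos: [0.5156, -0.3168, 0.1791]
ee_rot: [-3.138, -0.141, -1.647]
force: [0.1, 0.1, 0.1]
width: 0.0616
gripper_force: 0.0
```

jog_arm:
  targets:
    - {"dx": 0,"dy": 0,"dz": 0,"rx": 0,"ry": 0,"rz": 0,"gripper": 0.7}
    - {"dx": 0,"dy": 0,"dz": 0,"rx": 0,"ry": 0,"rz": 0,"gripper": 0.75}
    - {"dx": 0,"dy": 0,"dz": 0,"rx": 0,"ry": 0,"rz": 0,"gripper": 0.8}
    - {"dx": 0,"dy": 0,"dz": 0,"rx": 0,"ry": 0,"rz": 0,"gripper": 0.85}
    - {"dx": 0,"dy": 0,"dz": 0,"rx": 0,"ry": 0,"rz": 0,"gripper": 1}
    - {"dx": 0,"dy": 0,"dz": 0,"rx": 0,"ry": 0,"rz": 0,"gripper": 1}
    - {"dx": 0,"dy": 0,"dz": 0,"rx": 0,"ry": 0,"rz": 0,"gripper": 1}
    - {"dx": 0,"dy": 0,"dz": 0,"rx": 0,"ry": 0,"rz": 0,"gripper": 1}

```text
t: 4.15
eef_pos: [0.5153, -0.3175, 0.1789]
ee_rot: [-3.138, -0.141, -1.648]
force: [-0.2, 0.6, 0.5]
width: 0.0174
gripper_force: 45.0
```

```bash
python3 tr.py|tail -2
python3 - <<'E'
from h import *
show([(now()[0]+np.array([0,0,.1]),now()[1])]+[pose(RAIL,40,123,-8)])
E
```

```text
-0.6 1.6 2.9 | -0.004 -0.001 0.001
4.15 [-0.15  0.27 -0.37  0.18 -0.93 -0.03] [ 0. -0. -0.  0. -0. -0.] [ 0.51527006 -0.31749723  0.17889219]
14.0 -0.3 -99.0 | 0.0 0.0 0.0
13.5 1.3 -96.1 | -0.004 -0.001 0.001
```

jog_arm:
  targets:
    - {"dx": 1,"dy": 0,"dz": -7,"rx": 0,"ry": 0,"rz": 0,"gripper": 1}
    - {"dx": 2,"dy": 0,"dz": -15,"rx": 0,"ry": 0,"rz": 0,"gripper": 1}
    - {"dx": 3.5,"dy": 0,"dz": -25,"rx": 0,"ry": 0,"rz": 0,"gripper": 1}
    - {"dx": 5,"dy": 0,"dz": -35,"rx": 0,"ry": 0,"rz": 0,"gripper": 1}
    - {"dx": 7,"dy": 0,"dz": -50,"rx": 0,"ry": 0,"rz": 0,"gripper": 1}
    - {"dx": 10,"dy": 0,"dz": -70,"rx": 0,"ry": 0,"rz": 0,"gripper": 1}
    - {"dx": 13,"dy": 0,"dz": -92,"rx": 0,"ry": 0,"rz": 0,"gripper": 1}
    - {"dx": 15,"dy": 0,"dz": -105,"rx": 0,"ry": 0,"rz": 0,"gripper": 1}

```text
t: 4.82
eef_pos: [0.5156, -0.3179, 0.2887]
ee_rot: [-3.134, -0.142, -1.648]
force: [-0.1, 0.2, -0.6]
width: 0.0176
gripper_force: 45.0
```

jog_arm:
  targets:
    - {"dx": 3,"dy": 0,"dz": -20,"rx": 0,"ry": 0,"rz": 0,"gripper": 1}
    - {"dx": 5,"dy": 0,"dz": -35,"rx": 0,"ry": 0,"rz": 0,"gripper": 1}
    - {"dx": 7,"dy": 0,"dz": -50,"rx": 0,"ry": 0,"rz": 0,"gripper": 1}
    - {"dx": 7,"dy": 0,"dz": -50,"rx": 0,"ry": 0,"rz": 0,"gripper": 1}
    - {"dx": 7,"dy": 0,"dz": -50,"rx": 0,"ry": 0,"rz": 0,"gripper": 1}
    - {"dx": 7,"dy": 0,"dz": -50,"rx": 0,"ry": 0,"rz": 0,"gripper": 1}
    - {"dx": 7,"dy": 0,"dz": -50,"rx": 0,"ry": 0,"rz": 0,"gripper": 1}
    - {"dx": 7,"dy": 0,"dz": -50,"rx": 0,"ry": 0,"rz": 0,"gripper": 1}

```text
t: 5.48
eef_pos: [0.5143, -0.3173, 0.3345]
ee_rot: [-3.14, -0.14, -1.648]
force: [0.0, 0.4, -0.9]
width: 0.0178
gripper_force: 45.0
```

```bash
cat > rail.py <<'E'
# measure held rail: in tool frame (s along rail toward +y = -tool x)
from h import *
def seg(n):
    f=arm.grab_frame(n); w=cloud(f); hsv=cv2.cvtColor(f["frame"],cv2.COLOR_RGB2HSV)
    p0,R0=now(); loc=R0.inv().apply(np.nan_to_num(w.reshape(-1,3),nan=9)-p0).reshape(w.shape)*1000
    m=(hsv[...,2]<150)&(hsv[...,1]>110)&((hsv[...,0]<14)|(hsv[...,0]>172))&(abs(loc[...,0])<215)&(abs(loc[...,1])<25)&(loc[...,2]>-50)&(loc[...,2]<75)
    k,l,st,_=cv2.connectedComponentsWithStats(cv2.dilate(m.astype(np.uint8),np.ones((3,3),np.uint8)))
    return f,w,m,loc
if __name__=="__main__":
    for n in ("top","scene"):
        f,w,m,loc=seg(n); p=loc[m]; q=w[m]
        print(n,m.sum(),"loc x",np.percentile(p[:,0],[0,1,99,100]).round(1),"y",np.percentile(p[:,1],[2,98]).round(1))
        # top edge: per-bin min tool z
        b=np.arange(-180,121,20); t=[(x+10,np.percentile(p[(p[:,0]>x)&(p[:,0]<x+20),2],10)) for x in b if ((p[:,0]>x)&(p[:,0]<x+20)).sum()>8]
        t=np.array(t); print(t.round(1).tolist()); print(" slope deg",np.degrees(np.polyfit(t[:,0],t[:,1],1)[0]).round(2))
        y=np.polyfit(p[:,0],p[:,1],1); print(" yaw rel deg",np.degrees(y[0]).round(2),"y at 0",y[1].round(1))
        c=f["frame"].copy(); c[m]=[255,0,255]; cv2.imwrite(f"pics/seg_{n}_{arm.get_state()['t']:.1f}.png",c[...,::-1])
    s=arm.get_state(); print(s["t"],s["eef_pos"],s["ee_rot"],s["force"].round(1))
E
python3 rail.py
```

```text
top 485 loc x [-93.5 -91.4 168.7 169.5] y [-6.4  8.6]
[[-90.0, -13.6], [-70.0, -12.6], [30.0, 5.2], [50.0, 5.0], [70.0, 8.6], [90.0, 10.8], [110.0, 13.5], [130.0, 16.0]]
 slope deg 7.96
 yaw rel deg -0.23 y at 0 2.0
scene 1417 loc x [ -3.3   4.7 172.1 174.6] y [-6.3 11.1]
[[10.0, 0.7], [30.0, 3.5], [50.0, 6.8], [70.0, 9.9], [90.0, 12.4], [110.0, 15.0], [130.0, 17.8]]
 slope deg 8.19
 yaw rel deg 0.58 y at 0 4.7
5.5833 [ 0.51453094 -0.31742811  0.33476163] [-3.13924074 -0.14053811 -1.64785502] [ 0.2  0.3 -1.5]
```

```bash
sed -i 's/^TOP=.*/TOP=3/' plan.py; python3 -c "
from plan2 import *
run(39,np.radians(8),True)
for y,z,t in [(55,230,10),(55,180,28),(50,120,30),(45,80,28),(40,50,26),(35,40,26)]: print(y,z,t,clear(np.array([float(y)]),np.array([float(z)]),np.radians(t),39,np.radians(8)))
"
python3 - <<'E'
from h import *
show([pose(CAB,55,230,-8),pose(CAB,50,150,14),pose(CAB,45,90,18)])
E
```

```text
g 39 ph 8 best 3.75
(15, 40, 29, 14.0) (15, 38, 29, 14.0) (15, 36, 29, 14.0) (15, 34, 29, 14.0) (15, 32, 29, 14.0) (15, 30, 29, 14.0) (15, 28, 29, 14.0) (15, 26, 29, 14.0) (15, 24, 29, 14.0) (15, 22, 29, 14.0) (15, 20, 29, 14.0) (15, 18, 29, 14.0) (15, 16, 29, 14.0) (15, 14, 29, 14.0) (15, 12, 29, 14.0) (15, 10, 29, 14.0) (15, 8, 29, 14.0) (15, 6, 29, 14.0) (15, 4, 29, 14.0) (15, 2, 29, 14.0) (15, 0, 28, 11.7) (15, -2, 27, 9.2) (15, -4, 26, 7.8) (15, -6, 25, 7.4) (15, -8, 24, 7.1) (15, -10, 23, 6.7) (15, -12, 22, 5.5) (17, -14, 21, 5.2) (17, -16, 20, 5.5) (19, -18, 19, 5.4) (19, -18, 18, 5.6) (19, -18, 17, 4.7) (21, -20, 16, 4.7) (21, -22, 15, 4.9) (21, -22, 14, 4.4) (23, -24, 13, 3.9) (23, -24, 12, 3.9) (23, -24, 11, 4.3) (25, -24, 10, 4.5) (25, -24, 9, 5.7) (27, -24, 8, 7.3) (29, -22, 7, 7.3) (29, -22, 6, 8.6) (31, -20, 5, 8.6) (33, -20, 4, 9.2) (35, -18, 3, 10.0) (37, -18, 2, 9.7) (39, -18, 1, 8.9) (39, -18, 0, 8.1) 
55 230 10 [160.36392798]
55 180 28 [69.61316681]
50 120 30 [25.72627525]
45 80 28 [9.95870415]
40 50 26 [22.24077124]
35 40 26 [29.18361814]
-421.4 20.4 -123.5 | 0.028 -0.001 -0.213
-426.7 19.2 -43.4 | -0.014 -0.384 -0.216
-430.0 18.3 16.8 | -0.021 -0.453 -0.215
```

jog_arm:
  targets:
    - {"dx": -20,"dy": 1,"dz": -4,"rx": 0,"ry": 0,"rz": -0.01,"gripper": 1}
    - {"dx": -52,"dy": 3,"dz": -11,"rx": 0,"ry": 0,"rz": -0.03,"gripper": 1}
    - {"dx": -88,"dy": 4,"dz": -18,"rx": 0.005,"ry": 0,"rz": -0.05,"gripper": 1}
    - {"dx": -124,"dy": 6,"dz": -26,"rx": 0.005,"ry": 0,"rz": -0.07,"gripper": 1}
    - {"dx": -160,"dy": 8,"dz": -34,"rx": 0.005,"ry": -0.02,"rz": -0.09,"gripper": 1}
    - {"dx": -196,"dy": 10,"dz": -40,"rx": 0,"ry": -0.05,"rz": -0.11,"gripper": 1}
    - {"dx": -232,"dy": 12,"dz": -46,"rx": 0,"ry": -0.08,"rz": -0.13,"gripper": 1}
    - {"dx": -268,"dy": 13,"dz": -52,"rx": 0,"ry": -0.12,"rz": -0.15,"gripper": 1}

```text
t: 6.25
eef_pos: [0.5222, -0.0426, 0.3493]
ee_rot: [3.133, -0.019, -1.496]
force: [0.2, -0.4, -1.6]
width: 0.0174
gripper_force: 45.0
```

Run:
```python
from h import *
show([pose(CAB,50,170,18),pose(CAB,50,130,20),pose(CAB,50,100,20)]); s=arm.get_state(); print(s["eef_pos"],s["q"].round(2),s["force"])
```

```text
-153.0 -17.6 8.4 | -0.0 -0.333 -0.064
-153.7 -17.9 48.4 | -0.002 -0.367 -0.064
-154.2 -18.2 78.4 | -0.002 -0.367 -0.064
[ 0.52219974 -0.04260046  0.34926039] [ 0.31  0.06 -0.15  0.02 -1.37 -0.23] [ 0.21517042 -0.445463   -1.59022234]
```

jog_arm:
  targets:
    - {"dx": -33,"dy": -4,"dz": 1,"rx": 0,"ry": -0.05,"rz": -0.01,"gripper": 1}
    - {"dx": -65,"dy": -8,"dz": 3,"rx": 0,"ry": -0.11,"rz": -0.03,"gripper": 1}
    - {"dx": -95,"dy": -12,"dz": 4,"rx": 0,"ry": -0.17,"rz": -0.04,"gripper": 1}
    - {"dx": -120,"dy": -15,"dz": 6,"rx": 0,"ry": -0.23,"rz": -0.05,"gripper": 1}
    - {"dx": -140,"dy": -17,"dz": 8,"rx": 0,"ry": -0.29,"rz": -0.06,"gripper": 1}
    - {"dx": -150,"dy": -18,"dz": 8,"rx": 0,"ry": -0.33,"rz": -0.064,"gripper": 1}
    - {"dx": -153,"dy": -18,"dz": 8,"rx": 0,"ry": -0.333,"rz": -0.064,"gripper": 1}
    - {"dx": -153,"dy": -18,"dz": 8,"rx": 0,"ry": -0.333,"rz": -0.064,"gripper": 1}

```text
t: 6.92
eef_pos: [0.5295, 0.1088, 0.3377]
ee_rot: [3.142, 0.312, -1.436]
force: [0.3, 0.2, -1.0]
width: 0.0176
gripper_force: 45.0
```

```bash
python3 rail.py
python3 - <<'E'
from h import *
show([pose(CAB,50,170,18),pose(CAB,50,130,20),pose(CAB,46,90,20),pose(CAB,42,60,20)]); s=arm.get_state(); print(s["q"].round(2))
f=arm.grab_frame("scene"); cv2.imwrite("pics/s2.png",cv2.resize(f["frame"][:300,:400,::-1],None,fx=2,fy=2))
E
```

```text
top 526 loc x [-94.4 -93.4 166.9 169.6] y [-6.   8.8]
[[-90.0, -13.8], [-70.0, -12.2], [-50.0, -8.7], [50.0, 5.7], [70.0, 8.0], [90.0, 12.1], [110.0, 13.8], [130.0, 16.4]]
 slope deg 8.12
 yaw rel deg -0.04 y at 0 2.2
scene 930 loc x [-91.1 -89.2 171.1 173.5] y [-5.  12.4]
[[-90.0, -14.4], [10.0, 1.1], [30.0, 2.3], [50.0, 5.3], [70.0, 8.3], [90.0, 11.1], [110.0, 14.1], [130.0, 17.3]]
 slope deg 8.13
 yaw rel deg 0.18 y at 0 6.0
7.0167 [0.52935253 0.10846089 0.3380048 ] [-3.14103834  0.31152238 -1.43512226] [-0.3  1.  -1. ]
-2.6 0.7 1.0 | -0.001 -0.003 -0.002
9.8 0.8 39.1 | -0.001 -0.038 -0.002
25.8 0.8 75.9 | -0.001 -0.038 -0.002
38.8 0.8 103.2 | -0.001 -0.038 -0.002
[ 0.34  0.1  -0.03 -0.31 -1.38 -0.16]
```

View pics/s2.png

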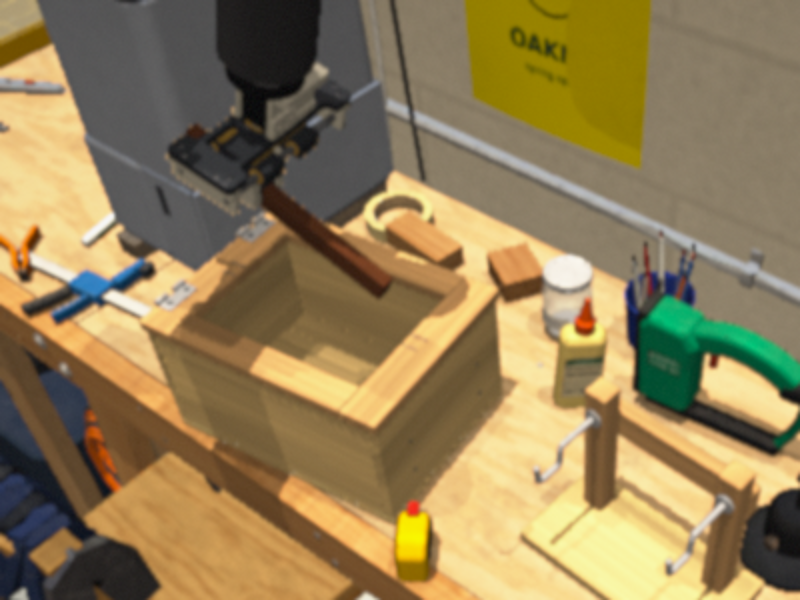

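```bash
cat > wp.py <<'E'
from h import *
from plan2 import clear
import sys
W=eval(sys.argv[1])  # list of (yg,zg,theta)
for a in W: print(a,clear(np.array([float(a[0])]),np.array([float(a[1])]),np.radians(a[2]),39,np.radians(8)).round(1),end=" ")
print()
p,R=now(); Rc=Ro.from_euler("z",CAB[1]); g=Rc.inv().apply(p+R.apply([0,0,.003])-CAB[0])*1000
e=(Rc.inv()*R*B.inv()).as_rotvec(degrees=True); s=arm.get_state()
print("now xg,yg,zg",g.round(1),"theta",(e[0]+8).round(1),"other",e[1:].round(1),"F",s["force"].round(1),"t",round(s["t"],2))
show([pose(CAB,y,z,t-8) for y,z,t in W])
E
python3 wp.py "[(50,150,28),(50,120,29),(50,95,29),(50,75,29),(40,60,29),(28,48,29),(18,38,29),(15,25,29),(15,10,29),(15,2,29)]"
```

```text
(50, 150, 28) [42.] (50, 120, 29) [25.6] (50, 95, 29) [16.4] (50, 75, 29) [17.7] (40, 60, 29) [22.2] (28, 48, 29) [26.8] (18, 38, 29) [17.4] (15, 25, 29) [14.4] (15, 10, 29) [14.4] (15, 2, 29) [14.4] 
now xg,yg,zg [  0.7  47.3 170.2] theta 25.9 other [-0.1 -0.1] F [-0.4 -0.2 -0.6] t 7.07
3.7 0.7 20.1 | -0.001 -0.037 -0.002
13.0 0.7 48.6 | -0.001 -0.055 -0.002
20.7 0.7 72.4 | -0.001 -0.055 -0.002
26.8 0.8 91.5 | -0.001 -0.055 -0.002
40.9 0.7 102.7 | -0.001 -0.055 -0.002
56.0 0.7 110.4 | -0.001 -0.055 -0.002
68.6 0.7 116.9 | -0.001 -0.055 -0.002
75.4 0.7 128.3 | -0.001 -0.055 -0.002
80.0 0.7 142.6 | -0.001 -0.055 -0.002
82.5 0.7 150.2 | -0.001 -0.055 -0.002
```

jog_arm:
  targets:
    - {"dx": 2,"dy": 0.7,"dz": 10,"rx": 0,"ry": -0.02,"rz": 0,"gripper": 1}
    - {"dx": 5,"dy": 0.7,"dz": 24,"rx": 0,"ry": -0.04,"rz": 0,"gripper": 1}
    - {"dx": 10,"dy": 0.7,"dz": 38,"rx": 0,"ry": -0.055,"rz": 0,"gripper": 1}
    - {"dx": 14,"dy": 0.7,"dz": 52,"rx": 0,"ry": -0.055,"rz": 0,"gripper": 1}
    - {"dx": 18,"dy": 0.7,"dz": 64,"rx": 0,"ry": -0.055,"rz": 0,"gripper": 1}
    - {"dx": 22,"dy": 0.7,"dz": 76,"rx": 0,"ry": -0.055,"rz": 0,"gripper": 1}
    - {"dx": 25,"dy": 0.7,"dz": 86,"rx": 0,"ry": -0.055,"rz": 0,"gripper": 1}
    - {"dx": 27,"dy": 0.7,"dz": 91,"rx": 0,"ry": -0.055,"rz": 0,"gripper": 1}

```text
t: 7.73
eef_pos: [0.5278, 0.1113, 0.2413]
ee_rot: [3.14, 0.368, -1.435]
force: [-0.7, 0.3, -1.3]
width: 0.0177
gripper_force: 45.0
```

```bash
python3 wp.py "[(45,68,29),(40,60,29),(28,48,29),(18,38,29),(15,25,29),(15,10,29),(15,2,29)]"
```

```text
(45, 68, 29) [17.8] (40, 60, 29) [22.2] (28, 48, 29) [26.8] (18, 38, 29) [17.4] (15, 25, 29) [14.4] (15, 10, 29) [14.4] (15, 2, 29) [14.4] 
now xg,yg,zg [-0.4 50.4 73.5] theta 29.1 other [ 0.  -0.1] F [-0.7  0.3 -1.3] t 7.73
7.0 -0.4 3.2 | 0.0 0.002 -0.002
14.6 -0.4 8.9 | 0.0 0.002 -0.002
30.1 -0.5 15.8 | 0.0 0.002 -0.002
43.0 -0.5 21.5 | 0.0 0.002 -0.002
50.5 -0.5 32.5 | 0.0 0.002 -0.002
55.9 -0.6 46.5 | 0.0 0.002 -0.002
58.8 -0.6 54.0 | 0.0 0.002 -0.002
```

jog_arm:
  targets:
    - {"dx": 7,"dy": -0.4,"dz": 4,"rx": 0,"ry": 0,"rz": 0,"gripper": 1}
    - {"dx": 15,"dy": -0.4,"dz": 9,"rx": 0,"ry": 0,"rz": 0,"gripper": 1}
    - {"dx": 28,"dy": -0.5,"dz": 15,"rx": 0,"ry": 0,"rz": 0,"gripper": 1}
    - {"dx": 40,"dy": -0.5,"dz": 20,"rx": 0,"ry": 0,"rz": 0,"gripper": 1}
    - {"dx": 47,"dy": -0.5,"dz": 27,"rx": 0,"ry": 0,"rz": 0,"gripper": 1}
    - {"dx": 51,"dy": -0.5,"dz": 34,"rx": 0,"ry": 0,"rz": 0,"gripper": 1}
    - {"dx": 53,"dy": -0.5,"dz": 38,"rx": 0,"ry": 0,"rz": 0,"gripper": 1}
    - {"dx": 53,"dy": -0.5,"dz": 38,"rx": 0,"ry": 0,"rz": 0,"gripper": 1}

```text
t: 8.4
eef_pos: [0.5333, 0.0759, 0.1874]
ee_rot: [3.14, 0.368, -1.436]
force: [-0.3, 0.4, -1.6]
width: 0.0174
gripper_force: 45.0
```

```bash
python3 rail.py; python3 wp.py "[(15,10,29),(15,2,29),(15,-2,27),(15,-6,25),(15,-10,23),(17,-14,21),(18,-17,19)]"
python3 - <<'E'
from h import *
f=arm.grab_frame("top"); cv2.imwrite("pics/t3.png",cv2.resize(f["frame"][150:280,90:260,::-1],None,fx=4,fy=4))
E
```

```text
top 289 loc x [-97.1 -96.6 136.3 139.1] y [-5.3  9.2]
[[-90.0, -13.1], [-70.0, -11.7], [-50.0, -8.7], [-30.0, -4.7], [70.0, 7.4], [90.0, 11.7], [110.0, 14.6], [130.0, 16.7]]
 slope deg 7.97
 yaw rel deg 0.07 y at 0 2.9
scene 503 loc x [-93.3 -90.7 108.5 111.1] y [-4.4 12.6]
[[-90.0, -13.2], [-70.0, -12.5], [10.0, 7.9], [30.0, 2.5], [50.0, 5.8], [70.0, 8.5], [90.0, 10.8], [110.0, 13.2]]
 slope deg 7.75
 yaw rel deg -0.13 y at 0 6.8
8.5 [0.53390183 0.07612562 0.18869089] [-3.14081072  0.36822736 -1.43461687] [0.8 0.3 0.2]
(15, 10, 29) [14.4] (15, 2, 29) [14.4] (15, -2, 27) [9.2] (15, -6, 25) [7.4] (15, -10, 23) [6.7] (17, -14, 21) [5.2] (18, -17, 19) [5.5] 
now xg,yg,zg [ 0.8 14.7 20.9] theta 29.1 other [-0.1 -0.1] F [0.8 0.3 0.2] t 8.5
3.7 0.8 10.3 | -0.001 0.002 -0.002
6.5 0.8 17.7 | -0.001 0.002 -0.002
7.9 0.8 21.5 | -0.001 0.037 -0.002
9.2 0.8 25.2 | -0.001 0.072 -0.002
10.5 0.8 28.9 | -0.001 0.106 -0.002
10.0 0.8 33.4 | -0.001 0.141 -0.002
10.1 0.8 36.6 | -0.001 0.176 -0.002
```

View pics/t3.png

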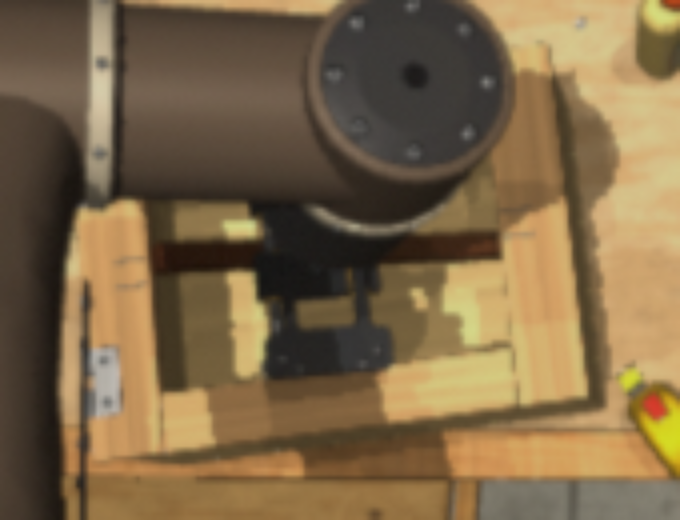

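jog_arm:
  targets:
    - {"dx": 2,"dy": 0.4,"dz": 5,"rx": 0,"ry": 0,"rz": 0,"gripper": 1}
    - {"dx": 4,"dy": 0.8,"dz": 10,"rx": 0,"ry": 0,"rz": 0,"gripper": 1}
    - {"dx": 5.5,"dy": 0.8,"dz": 14.5,"rx": 0,"ry": 0.01,"rz": 0,"gripper": 1}
    - {"dx": 7,"dy": 0.8,"dz": 19,"rx": 0,"ry": 0.02,"rz": 0,"gripper": 1}
    - {"dx": 8,"dy": 0.8,"dz": 22,"rx": 0,"ry": 0.04,"rz": 0,"gripper": 1}
    - {"dx": 9.2,"dy": 0.8,"dz": 25,"rx": 0,"ry": 0.07,"rz": 0,"gripper": 1}
    - {"dx": 10.5,"dy": 0.8,"dz": 29,"rx": 0,"ry": 0.105,"rz": 0,"gripper": 1}
    - {"dx": 10.5,"dy": 0.8,"dz": 29,"rx": 0,"ry": 0.105,"rz": 0,"gripper": 1}

```text
t: 9.22
eef_pos: [0.5324, 0.0772, 0.1571]
ee_rot: [-3.142, 0.261, -1.434]
force: [-0.1, 0.2, -1.5]
width: 0.0178
gripper_force: 45.0
```

```bash
python3 rail.py |grep -v "\[\["; python3 wp.py "[(17,-14,21),(18,-17,19),(19,-18,17),(21,-21,15.5),(21,-22,14),(23,-24,12.5),(23,-24,11)]"
python3 - <<'E'
from h import *
f=arm.grab_frame("top"); cv2.imwrite("pics/t4.png",cv2.resize(f["frame"][180:260,95:235,::-1],None,fx=5,fy=5,interpolation=cv2.INTER_NEAREST))
E
```

```text
top 289 loc x [-95.6 -94.8 128.3 129.5] y [-5.3  9. ]
 slope deg 7.86
 yaw rel deg -0.09 y at 0 2.4
scene 399 loc x [-105.9  -92.9   93.    96.4] y [-4.8 12.7]
 slope deg 7.86
 yaw rel deg 0.32 y at 0 5.9
9.3167 [0.53253251 0.07719989 0.15767264] [-3.14127202  0.26352505 -1.43321824] [-0.   0.8 -1.5]
(17, -14, 21) [5.2] (18, -17, 19) [5.5] (19, -18, 17) [4.7] (21, -21, 15.5) [5.] (21, -22, 14) [4.4] (23, -24, 12.5) [3.9] (23, -24, 11) [4.3] 
now xg,yg,zg [ -0.4  15.7 -10.2] theta 23.1 other [-0. -0.] F [-0.   0.8 -1.5] t 9.32
-0.4 -0.4 4.0 | -0.0 0.037 -0.0
-0.7 -0.4 7.2 | -0.0 0.072 -0.0
-1.5 -0.4 8.4 | -0.0 0.106 -0.0
-2.7 -0.4 11.8 | -0.0 0.133 -0.0
-2.5 -0.4 12.8 | -0.0 0.159 -0.0
-4.0 -0.4 15.3 | -0.0 0.185 -0.0
-4.1 -0.4 15.3 | -0.0 0.211 -0.0
```

View pics/t4.png

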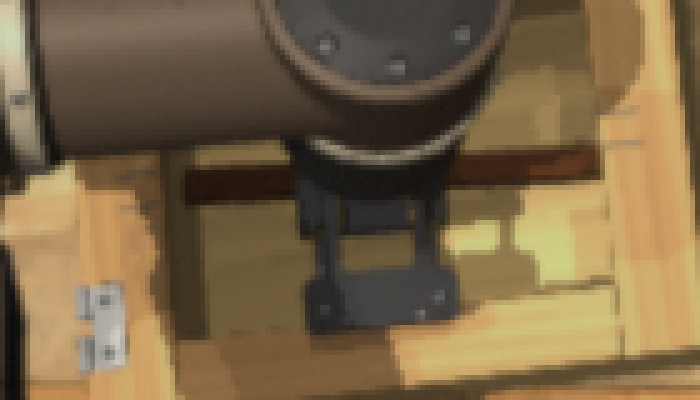

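jog_arm:
  targets:
    - {"dx": -0.4,"dy": -0.4,"dz": 4,"rx": 0,"ry": 0.037,"rz": 0,"gripper": 1}
    - {"dx": -0.7,"dy": -0.4,"dz": 7,"rx": 0,"ry": 0.072,"rz": 0,"gripper": 1}
    - {"dx": -1,"dy": -0.4,"dz": 8,"rx": 0,"ry": 0.09,"rz": 0,"gripper": 1}
    - {"dx": -1.5,"dy": -0.4,"dz": 8.5,"rx": 0,"ry": 0.106,"rz": 0,"gripper": 1}
    - {"dx": -2,"dy": -0.4,"dz": 10,"rx": 0,"ry": 0.12,"rz": 0,"gripper": 1}
    - {"dx": -2.7,"dy": -0.4,"dz": 11.8,"rx": 0,"ry": 0.133,"rz": 0,"gripper": 1}
    - {"dx": -2.7,"dy": -0.4,"dz": 11.8,"rx": 0,"ry": 0.133,"rz": 0,"gripper": 1}
    - {"dx": -2.7,"dy": -0.4,"dz": 11.8,"rx": 0,"ry": 0.133,"rz": 0,"gripper": 1}

```text
t: 10.03
eef_pos: [0.5324, 0.0823, 0.147]
ee_rot: [-3.141, 0.13, -1.435]
force: [0.3, -0.5, -0.3]
width: 0.0181
gripper_force: 45.0
```

```bash
python3 wp.py "[(21,-22,14),(23,-24,12.5),(23,-24,11),(25,-24,10),(26,-24,9),(27,-24,8),(29,-22,6.5)]"
```

```text
(21, -22, 14) [4.4] (23, -24, 12.5) [3.9] (23, -24, 11) [4.3] (25, -24, 10) [4.5] (26, -24, 9) [6.] (27, -24, 8) [7.3] (29, -22, 6.5) [8.2] 
now xg,yg,zg [  0.2  20.4 -20.9] theta 15.5 other [-0.  -0.1] F [ 0.3 -0.5 -0.3] t 10.03
-0.6 0.2 1.1 | -0.001 0.026 -0.002
-2.4 0.2 3.4 | -0.001 0.052 -0.002
-2.4 0.2 3.4 | -0.001 0.078 -0.002
-4.5 0.2 3.6 | -0.001 0.096 -0.002
-5.5 0.2 3.8 | -0.001 0.113 -0.002
-6.6 0.2 3.9 | -0.001 0.13 -0.002
-8.9 0.2 2.2 | -0.001 0.157 -0.002
```

jog_arm:
  targets:
    - {"dx": -0.6,"dy": 0.2,"dz": 1,"rx": 0,"ry": 0.013,"rz": 0,"gripper": 1}
    - {"dx": -0.8,"dy": 0.2,"dz": 1.5,"rx": 0,"ry": 0.026,"rz": 0,"gripper": 1}
    - {"dx": -1.5,"dy": 0.2,"dz": 2.4,"rx": 0,"ry": 0.04,"rz": 0,"gripper": 1}
    - {"dx": -2.4,"dy": 0.2,"dz": 3.4,"rx": 0,"ry": 0.052,"rz": 0,"gripper": 1}
    - {"dx": -2.4,"dy": 0.2,"dz": 3.4,"rx": 0,"ry": 0.065,"rz": 0,"gripper": 1}
    - {"dx": -2.4,"dy": 0.2,"dz": 3.4,"rx": 0,"ry": 0.078,"rz": 0,"gripper": 1}
    - {"dx": -2.4,"dy": 0.2,"dz": 3.4,"rx": 0,"ry": 0.078,"rz": 0,"gripper": 1}
    - {"dx": -2.4,"dy": 0.2,"dz": 3.4,"rx": 0,"ry": 0.078,"rz": 0,"gripper": 1}

```text
t: 10.7
eef_pos: [0.5319, 0.0852, 0.144]
ee_rot: [-3.141, 0.052, -1.434]
force: [0.4, -1.2, -2.6]
width: 0.0178
gripper_force: 45.0
```

```bash
python3 rail.py |grep -v "\[\["; python3 wp.py "[(25,-24,10),(26,-24,9),(27,-24,8),(29,-22,6.5),(31,-20,5),(35,-18,3),(39,-18,0)]"
```

```text
top 235 loc x [-92.1 -91.3 130.1 130.7] y [-5.6  9.2]
 slope deg 8.27
 yaw rel deg -0.89 y at 0 3.5
scene 349 loc x [ 0.9  3.7 98.5 99.9] y [-5.7 12.8]
 slope deg 7.88
 yaw rel deg -0.03 y at 0 5.7
10.8 [0.53199446 0.08503426 0.14406863] [-3.14080758  0.05246952 -1.43486597] [-0.1 -0.1 -0.5]
(25, -24, 10) [4.5] (26, -24, 9) [6.] (27, -24, 8) [7.3] (29, -22, 6.5) [8.2] (31, -20, 5) [8.6] (35, -18, 3) [10.] (39, -18, 0) [8.1] 
now xg,yg,zg [  0.1  22.9 -23.9] theta 11.0 other [-0.  -0.1] F [-0.1 -0.1 -0.5] t 10.8
-2.2 0.1 0.2 | -0.001 0.018 -0.002
-3.2 0.1 0.2 | -0.001 0.035 -0.002
-4.3 0.1 0.3 | -0.001 0.052 -0.002
-6.4 0.1 -1.6 | -0.001 0.079 -0.002
-8.6 0.1 -3.5 | -0.001 0.105 -0.002
-12.8 0.1 -5.3 | -0.001 0.14 -0.002
-17.0 0.1 -5.0 | -0.001 0.192 -0.002
```

jog_arm:
  targets:
    - {"dx": -1,"dy": 0.1,"dz": 0.2,"rx": 0,"ry": 0.018,"rz": 0,"gripper": 1}
    - {"dx": -2.2,"dy": 0.1,"dz": 0.2,"rx": 0,"ry": 0.035,"rz": 0,"gripper": 1}
    - {"dx": -4.3,"dy": 0.1,"dz": 0.3,"rx": 0,"ry": 0.055,"rz": 0,"gripper": 1}
    - {"dx": -6.4,"dy": 0.1,"dz": -1.5,"rx": 0,"ry": 0.08,"rz": 0,"gripper": 1}
    - {"dx": -8.6,"dy": 0.1,"dz": -3.5,"rx": 0,"ry": 0.105,"rz": 0,"gripper": 1}
    - {"dx": -12.8,"dy": 0.1,"dz": -5,"rx": 0,"ry": 0.14,"rz": 0,"gripper": 1}
    - {"dx": -15,"dy": 0.1,"dz": -5,"rx": 0,"ry": 0.165,"rz": 0,"gripper": 1}
    - {"dx": -17,"dy": 0.1,"dz": -5,"rx": 0,"ry": 0.192,"rz": 0,"gripper": 1}

```text
t: 11.47
eef_pos: [0.5298, 0.1017, 0.1502]
ee_rot: [-3.14, -0.141, -1.435]
force: [-0.5, -0.2, -1.5]
width: 0.0176
gripper_force: 45.0
```

jog_arm:
  targets:
    - {"dx": 0,"dy": 0,"dz": 0,"rx": 0,"ry": 0,"rz": 0,"gripper": 1}
    - {"dx": 0,"dy": 0,"dz": 0,"rx": 0,"ry": 0,"rz": 0,"gripper": 1}
    - {"dx": 0,"dy": 0,"dz": 0,"rx": 0,"ry": 0,"rz": 0,"gripper": 1}
    - {"dx": 0,"dy": 0,"dz": 0,"rx": 0,"ry": 0,"rz": 0,"gripper": 1}
    - {"dx": 0,"dy": 0,"dz": 0,"rx": 0,"ry": 0,"rz": 0,"gripper": 1}
    - {"dx": 0,"dy": 0,"dz": 0,"rx": 0,"ry": 0,"rz": 0,"gripper": 1}
    - {"dx": 0,"dy": 0,"dz": 0,"rx": 0,"ry": 0,"rz": 0,"gripper": 1}
    - {"dx": 0,"dy": 0,"dz": 0,"rx": 0,"ry": 0,"rz": 0,"gripper": 1}

```text
t: 12.13
eef_pos: [0.5297, 0.1013, 0.1499]
ee_rot: [-3.141, -0.14, -1.436]
force: [-0.3, 0.2, -1.5]
width: 0.0178
gripper_force: 45.0
```

```bash
python3 rail.py; python3 wp.py "[(39,-18,0)]"
python3 - <<'E'
from h import *
f=arm.grab_frame("top"); a=cv2.resize(f["frame"][175:265,95:245,::-1],None,fx=4,fy=4)
g=arm.grab_frame("scene"); b=cv2.resize(g["frame"][90:250,70:260,::-1],(600,360)); cv2.imwrite("pics/f5.png",np.vstack([a[:230],b]))
E
```

```text
top 278 loc x [ -5.1   7.8 148.4 151.8] y [-5.7  8.8]
[[10.0, 1.8], [30.0, 2.6], [50.0, 4.7], [70.0, 7.1], [90.0, 11.0], [110.0, 13.3], [130.0, 16.4]]
 slope deg 7.35
 yaw rel deg 0.8 y at 0 0.9
scene 500 loc x [-49.9 -39.2 130.5 132.5] y [-6.8 12.3]
[[10.0, -0.2], [30.0, 2.2], [50.0, 5.4], [70.0, 8.4], [90.0, 11.8], [110.0, 13.9], [130.0, 16.1]]
 slope deg 8.04
 yaw rel deg 0.63 y at 0 4.6
12.2333 [0.52966185 0.10141111 0.14995498] [-3.14078251 -0.1396475  -1.4353117 ] [-0.1 -0.5 -1.2]
(39, -18, 0) [8.1] 
now xg,yg,zg [  0.1  38.9 -18. ] theta -0.0 other [-0.  -0.1] F [-0.1 -0.5 -1.2] t 12.23
-0.1 0.1 -0.0 | -0.0 -0.0 -0.002
```

View pics/f5.png

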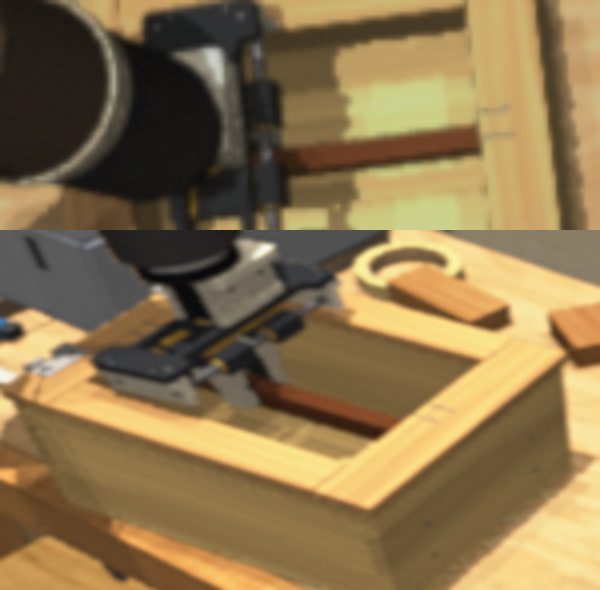

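Run:
```python
from rail import *
Rc=Ro.from_euler("z",CAB[1])
for n in ("top","scene"):
    f,w,m,loc=seg(n); p=Rc.inv().apply(w[m]-CAB[0])*1000
    p=p[(p[:,2]>-25)&(p[:,2]<-8)&(p[:,1]<20)]
    for a,b in ((-120,-90),(-90,-60),(-60,-30),(-30,0)):
        q=p[(p[:,1]>a)&(p[:,1]<b)]
        if len(q)>5: print(n,a,len(q),np.percentile(q[:,0],[3,50,97]).round(1),np.median(q[:,2]).round(1))
    hsv=cv2.cvtColor(f["frame"],cv2.COLOR_RGB2GRAY); P=Rc.inv().apply(np.nan_to_num(w.reshape(-1,3),nan=9)-CAB[0])*1000
    ok=(abs(P[:,2]-15)<5)&(P[:,1]<-125)&(P[:,1]>-138)&(abs(P[:,0])<30)
    i=np.digitize(P[ok,0],np.arange(-30,31,3)); v=hsv.ravel()[ok]; print(n,"marks profile",[(int(-31.5+3*k),int(v[i==k].mean())) for k in range(1,21) if (i==k).any()])
```

```text
top -120 45 [-9.  -2.4  5. ] -15.9
top -90 58 [-9.1 -2.   4.5] -16.4
top -60 58 [-8.5 -2.7  4.6] -16.2
top -30 61 [-8.5 -1.6  6.3] -16.2
top marks profile [(-28, 175), (-25, 174), (-22, 173), (-19, 175), (-16, 174), (-13, 174), (-10, 167), (-7, 156), (-4, 172), (-1, 175), (1, 175), (4, 175), (7, 165), (10, 158), (13, 170), (16, 175), (19, 176), (22, 175), (25, 176), (28, 176)]
scene -120 10 [-11.8  -4.2   5.3] -14.9
scene -90 94 [-12.8  -5.2   6. ] -15.8
scene -60 91 [-12.4  -6.5   4.9] -15.8
scene -30 89 [-11.9  -6.    6.7] -16.6
scene marks profile [(-28, 215), (-25, 214), (-22, 214), (-19, 217), (-16, 214), (-13, 213), (-10, 204), (-7, 202), (-4, 208), (-1, 216), (1, 215), (4, 210), (7, 200), (10, 201), (13, 207), (16, 213), (19, 215), (22, 216), (25, 216), (28, 216)]
```

The rail is level, square within about 0.5°, within about 3 mm of the marks' middle and 16 mm below the frame, with no contact forces. I'm handing it in.

```bash
python3 -c "
from station import arm
print(arm.job_done())"
```

```text
the job is handed in; nothing more can be done
None
```

I handed the job in with the rail held still and level inside the cabinet, about 16 mm below the frame and about 3 mm off the middle of the pencil marks. I never moved toward the glue bottle or tape measure, and no contact with the cabinet showed in the force readings. The hand-in call returned no verdict.

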